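# Bar the forms, then offer up the stamp

## Robot

A 6-joint arm with a two-finger parallel gripper is mounted at the origin on a cart in front of the work surface, level with it; the furniture and walls round the work are solid. World frame = base frame: x ahead of the robot, y to its left, z up, the work surface at z = 0. Lengths are in m, angles in rad, forces in N, time in s.
With the tool pointing down it reaches from about 0.325 to 0.875 m from the base axis. Payload 4.4 kg.
Tool frame: the origin (TCP) lies on the centre line of the jaws, within the pads' length; the fingertips stand 19 mm ahead of it and the grasp point (between the pads) is the TCP; z points along the fingers, y is the line along which they close (so a half turn about z gives the same grasp; the last joint's range is limited). The gripper opens to 85 mm and grips with 20 to 120 N. Pads are 22 mm wide; open, the fingers measure 114 mm over their backs; the gripper's body (76 mm by 85 mm) begins 54 mm behind the grasp point. The pads swing forward as they close: fully open they stand 13 mm farther back than shut.
Start: joints at [1.119, 0.207, 1.542, -0, 1.393, -0.15], TCP at [0.17, 0.549, 0.25] pointing down, gripper open.
Joint ranges: [-2.73, 2.73], [-0.86, 2.22], [0.23, 2.46], [-1.11, 4.25], [0.08, 2.63], [-2.82, 2.82]. Speed limits (rad/s): [2.79, 2.79, 3.14, 3.14, 3.14, 3.14].

## Interface

Orientations are given as [roll, pitch, yaw] about the fixed x, y, z axes, in that order (R = Rz(yaw) Ry(pitch) Rx(roll)).
In Python, from station import env, solve_ik, eyes, workorder gives the robot as it stands. Calls block until the motion is done:
- env.move_to(position, orientation): joint-space move of the TCP to a pose.
- env.line_to(position, orientation=None, speed=0.15): straight line of the TCP; orientation=None keeps the orientation; speed is the mean speed in m/s.
- env.move_joints(angles): joint-space move.
- env.command_gripper(opening, f_grip=None): opening from 0.0 (shut) to 1.0 (fully open); f_grip is the grip in N (None keeps the last); returns when the fingers have stopped.
- env.sleep(seconds).
- solve_ik(position, orientation): joint angles nearest the present ones, or None.
- env.read_state(): the state.
- eyes.snapshot(name): name is "scene" or "top"; returns the picture (400x640x3 uint8, blue, green, red); there is no depth.
- eyes.camera_info(name): a dict with "fx", "fy", "cx", "cy" (pixels), "dist_coeffs" ([k1, k2, p1, p2, k3] as OpenCV has them; the pictures are not rectified), "R" (3x3) and "t" (3): a world point X has camera coordinates R X + t. Camera axes: x right, y down, z forward; pixel columns grow to the right and rows downward; lengths in m; the calibration is good to about 2 mm. A picture is of the moment at which its call begins. camera_info takes no time and is no camera call.
A pose or a line that the arm cannot do raises env.Unreachable and nothing moves.
- workorder.sign_off(): hands the job in; it is judged then, once.
The state is a dict: "t": time; "joints": joint angles; "qd": joint speeds; "joint_torque": joint torques, N m; "ee_pos": TCP position; "tool_rot": TCP orientation; "contact_force": force on the tool from outside, world axes, zero at the start; "moment": the same for the moment, N m; "opening": opening from 0.0 (shut) to 1.0 (fully open); "grasp_force": force on a finger pad.
Only numpy, scipy, OpenCV 4.12 (cv2) and the standard library are available. Lean on these libraries where they do the work, as an engineer would, in place of code of your own. Each camera call takes 0.05 s, during which the arm holds its last target. There are 200 camera calls.

## Task

Lay the retaining bar across the pad of forms so that it drops fully into both notched supports of the form board, and let go of it. Then lift the stamp off its ink pad, higher than the jar's cap, carry it over the things standing on the desk and hold it about a centimetre above the empty printed box on the form, upright, squared up with the box and inside its outline, so that its place can be checked before stamping; finish while holding it there, quite still. The stamp must never touch the form board or the bar, and everything else stays where it stands.

Things in the scene. Friction and masses are not known exactly. Their poses are not given: they have to be found in the camera images.
- bar: retaining bar: aluminium strip 16 (x) x 180 (y) x 10 mm with an upright blue grip block in its middle, 14 (x) x 50 (y) mm, from z = 10 to 36 mm. Origin at the centre of the underside, y along the strip. 0.15 kg, both ends alike. Starts flat on the desk left or right of the form board, roughly pointing away from the robot
- stamp: hand stamp 80 mm tall: red rubber face 44 (x) x 28 (y) mm, z = 0 to 4; black mount 48 x 32 mm up to z = 18; wooden handle 32 (x) x 18 (y) mm with flat sides, z = 28 to 80 mm. Origin at the centre of the face's underside, z up. 0.09 kg. Starts upright on the ink pad. Either way round (half turn) will do
- ink_pad: fixed ink pad, black case 96 (x) x 66 (y) mm with blue cushion, whose top is 12 mm above the desk; on the other side of the form board from the bar. Origin at the centre of its underside
- form_board: fixed grey board 150 (x) x 170 (y) x 8 mm; on it a white pad of forms 134 x 106 mm, top 18 mm above the desk. At x = -38, y = +68 and -68 mm two dark steel supports, 12 mm thick (y), each with a notch 21 mm wide (x), flared mouth, floor 20 mm and cheek tops 41 mm above the desk. Origin at the centre of its underside; x points away from the robot, yaw within 0.35 rad
- bar_seat (a point): midpoint between the two notch floors, 20 mm above the desk, 38 mm towards the robot from the board's centre; axes as the board's. Seated, the bar's origin lies here and the bar's y axis along the board's y, either way round
- stamp_box (a point): centre of the empty printed box (black outline, 56 mm along the board's x and 40 mm along its y inside the lines) on the top form, at the sheet's surface 18 mm above the desk; axes as the board's. The stamp's x goes along the box's long side (board x)
- glue_stick: red and white glue stick, 24 mm across, 86 mm tall, standing between the form board and the place on the left; origin under its centre
- creamer: small jar with dark cap, 44 mm across, 105 mm tall, standing between the form board and the place on the right; origin under its centre
- tape_roll: roll of brown tape lying flat behind, 92 mm across, 48 mm tall; bystander
- calculator: desk calculator, 112x68x12 mm, at the right side; bystander
- coffee_tin: brown drinks can, 53 mm across, 104 mm tall, at the left side; bystander
- memo_block: yellow note block, 70x70x11 mm, lying at the back; bystander
Mind the look-alikes: they are no part of the job. There is more than one size of the ink_pad; the one meant has the size given above.

How it is judged:
On the way, in this order (a step that is already met when the one before it is completed fails the run):
1. the bar lies released in both notches, with the stamp still standing on its ink pad (x of bar in the frame of bar_seat between -0.0045 and 0.0045 m and y of bar in the frame of bar_seat between -0.014 and 0.014 m and z of bar in the frame of bar_seat between -0.0025 and 0.0025 m and angle between the y axis of bar and the y axis of form_board, either way round below 0.07 rad and angle between bar's own z axis and vertical below 0.05 rad and contact force between bar and form_board above 0.3 N and contact force between bar and the arm below 0.05 N and contact force between each of bar, stamp and the fingers below 0.05 N and contact force between stamp and ink_pad above 0.1 N), for 0.2 s.
2. the stamp is held with its face higher than the top of the jar (height (world z) of stamp above 0.105 m and contact force between stamp and the fingers above 1 N), for 0.2 s.
At the end, for the whole second after the job is handed in: Bar released in both notches (within 4.5 mm across, 14 mm along, 2.5 mm in height of bar_seat; 0.07 rad). Stamp held still, touching neither board nor bar, within 7 mm of the box centre along each side, face 3 to 20 mm above the sheet, square within 0.13 rad either way round, tilt under 0.1 rad (x of bar in the frame of bar_seat between -0.0045 and 0.0045 m and y of bar in the frame of bar_seat between -0.014 and 0.014 m and z of bar in the frame of bar_seat between -0.0025 and 0.0025 m and angle between the y axis of bar and the y axis of form_board, either way round below 0.07 rad and angle between bar's own z axis and vertical below 0.05 rad and contact force between bar and form_board above 0.3 N and contact force between bar and the arm below 0.05 N and contact force between bar and the fingers below 0.05 N and x of stamp in the frame of stamp_box between -0.007 and 0.007 m and y of stamp in the frame of stamp_box between -0.007 and 0.007 m and z of stamp in the frame of stamp_box between 0.003 and 0.02 m and angle between the x axis of stamp and the x axis of form_board, either way round below 0.13 rad and angle between stamp's own z axis and vertical below 0.1 rad and contact force between stamp and the fingers above 1 N and contact force between stamp and form_board below 0.05 N and contact force between stamp and bar below 0.05 N and linear speed of stamp below 0.02 m/s); the arm keeps its last pose, push and grip.
It fails at once if the stamp touches the form board (contact force between stamp and form_board above 0.3 N).
It fails at once if the stamp touches the bar (contact force between stamp and bar above 0.3 N).
It fails at once if a standing thing (glue stick, jar, tape roll, calculator, can, note block) is shifted more than 20 mm or tipped (distance of any of glue_stick, creamer, tape_roll, calculator, coffee_tin, memo_block from where it was at the start of the episode above 0.02 m or angle between any of glue_stick, creamer, tape_roll, calculator, coffee_tin, memo_block's own z axis and vertical above 0.5 rad).
It also fails if it takes over 67 s, if anything falls off the work surface, if the arm or the gripper's body presses on something with over 40 N, if the wrist force passes 120 N, or if a joint passes its speed limit or range.

## Working session

There is one attempt and no reset: what is moved stays moved. The work goes in short steps, each a Python script; the robot and the scene stay as the last script left them, time stands still between calls to the robot, and variables do not carry over. Pictures are saved under pics/ and viewed, at most 10 in all, crops included, and the job is handed in when it is done.

```bash
ls; mkdir -p pics; python3 - <<'E'
from station import env, eyes
import cv2
for n in ("scene","top"):
    cv2.imwrite(f"pics/{n}0.png",eyes.snapshot(n)); print(n,eyes.camera_info(n))
print(env.read_state())
E
```

```text
pics
scene {'fx': 446.0783450936508, 'fy': 446.0783450936508, 'cx': 321.9785418694027, 'cy': 190.2017232226763, 'dist_coeffs': array([0.04152856, 0.        , 0.        , 0.        , 0.        ]), 'R': array([[-0.89572568, -0.44458003, -0.00491017],
       [-0.24624651,  0.50526439, -0.82708558],
       [ 0.37018667, -0.73963267, -0.56205457]]), 't': array([0.47137171, 0.18806838, 1.23604392])}
top {'fx': 418.5227770453669, 'fy': 418.5227770453669, 'cx': 317.549810526209, 'cy': 198.61509235333688, 'dist_coeffs': array([-0.00723364,  0.        ,  0.        ,  0.        ,  0.        ]), 'R': array([[-0.01976237, -0.99977963,  0.00708121],
       [-0.99861633,  0.01939316, -0.04888082],
       [ 0.04873272, -0.00803741, -0.99877952]]), 't': array([0.01608494, 0.54358188, 1.37435384])}
{'t': 0.1, 'joints': array([ 1.11949568e+00,  2.07346062e-01,  1.54280836e+00, -5.46015594e-06,
        1.39349042e+00, -1.50536102e-01]), 'qd': array([ 1.51192457e-03, -2.68851292e-03, -3.00435334e-03, -1.91595307e-04,
        1.08030169e-03,  4.05099118e-05]), 'joint_torque': array([ 1.29424247e-03, -3.84094369e+01, -2.92549127e+01, -3.94495180e-05,
        4.92045918e-03,  9.34969819e-06]), 'ee_pos': array([0.1700947 , 0.54859756, 0.24923672]), 'tool_rot': array([-3.13956287e+00, -3.02450385e-04,  2.84082877e+00]), 'contact_force': array([-0.80707497,  0.32805968, -0.36462639]), 'moment': array([ 0.00632915,  0.05086428, -0.04349087]), 'grasp_force': 0.0, 'opening': 0.9969323764407241}
```

View pics/top0.png

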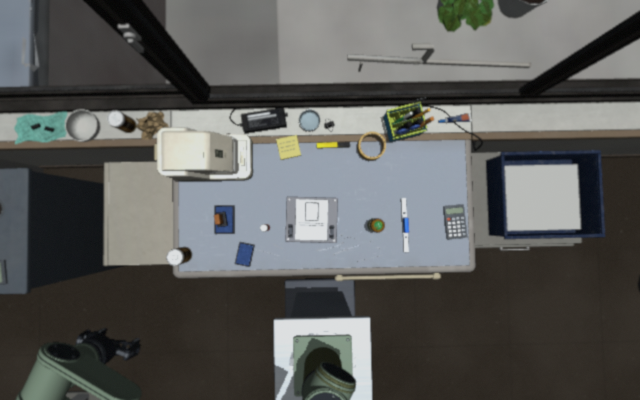

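View pics/scene0.png

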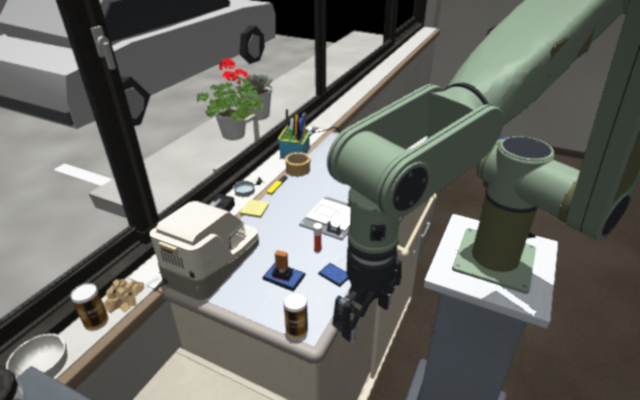

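The top view shows the stamp on the larger ink pad at (224,219). A smaller look-alike pad is at (245,254). The form board is at (312,219), the bar at (405,224), the glue stick at (264,227) and the jar at (376,226). Candidates for the ink pad are (224,219), about 20x28 px with the stamp on it, and (245,254), which is smaller. I choose (224,219) and check it in a close crop.

```bash
python3 - <<'E'
import cv2, numpy as np
im=cv2.imread("pics/top0.png")
a=cv2.resize(im[190:270,205:275],None,fx=5.6,fy=5.6,interpolation=cv2.INTER_CUBIC)
b=cv2.resize(im[190:270,275:345],None,fx=5.6,fy=5.6,interpolation=cv2.INTER_CUBIC)
cv2.imwrite("pics/crop1.png",np.hstack([a,b]))
s=cv2.imread("pics/scene0.png")
cv2.imwrite("pics/crop2.png",cv2.resize(s[185:295,255:405],None,fx=5,fy=5,interpolation=cv2.INTER_CUBIC))
E
```

```text
(no output)
```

View pics/crop1.png

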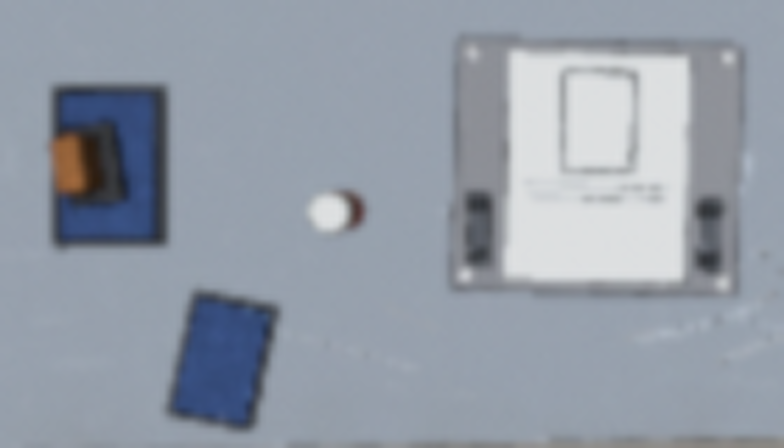

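View pics/crop2.png

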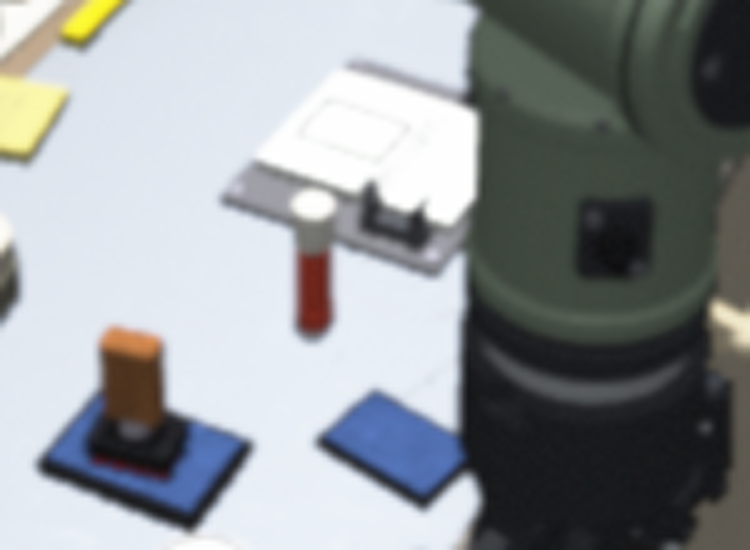

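The crops confirm the choice: the stamp stands on the large pad, whose outline spans crop (52..167, 85..245). The small pad at (225,360) is the decoy. The box is at crop (600,120), the two supports at (478,230) and (710,235), and the glue stick at (335,212). Now I'll measure these by colour masks.

```bash
cat > h.py <<'E'
import numpy as np, cv2
from station import env, solve_ik, eyes, workorder
S=6
def shot(n,k=4): return np.mean([eyes.snapshot(n).astype(float) for _ in range(k)],0).astype(np.uint8)
def ray(n,uv,z):
    c=eyes.camera_info(n); K=np.array([[c['fx'],0,c['cx']],[0,c['fy'],c['cy']],[0,0,1]])
    p=cv2.undistortPoints(np.array(uv,float).reshape(-1,1,2),K,np.array(c['dist_coeffs'])).reshape(-1,2)
    R=np.array(c['R']);o=-R.T@np.array(c['t']);d=np.c_[p,np.ones(len(p))]@R
    return (o+d*((z-o[2])/d[:,2])[:,None])[:,:2]
def up(im,u0,u1,v0,v1): return cv2.resize(im[v0:v1,u0:u1],None,fx=S,fy=S,interpolation=cv2.INTER_CUBIC)
def full(pts,u0,v0): return (np.array(pts,float).reshape(-1,2)+.5)/S-.5+[u0,v0]
def blobs(mask,amin):
    cs,_=cv2.findContours(mask.astype(np.uint8),cv2.RETR_EXTERNAL,cv2.CHAIN_APPROX_NONE)
    return sorted([c for c in cs if cv2.contourArea(c)>amin*S*S],key=cv2.contourArea,reverse=True)
def rect(n,c,u0,v0,z):
    """min-area rectangle of a contour in the world plane z: centre, long side, short side, yaw of long side"""
    w=ray(n,full(c,u0,v0),z)
    (x,y),(a,b),t=cv2.minAreaRect((w*1000).astype(np.float32))
    if a<b:a,b,t=b,a,t+90
    t=(np.radians(t)+np.pi/2)%np.pi-np.pi/2
    return np.round([x,y,a,b,t],3)
E
python3 - <<'E'
from h import *
im=shot("top"); cv2.imwrite("pics/top1.png",im)
B=(275,350,190,250); g=up(im,*B); gray=cv2.cvtColor(g,cv2.COLOR_BGR2GRAY); hsv=cv2.cvtColor(g,cv2.COLOR_BGR2HSV)
for thr in (175,190,200): print("paper",thr,[rect("top",c,B[0],B[2],.018) for c in blobs(gray>thr,200)])
print("levels desk",g[20,20],"board",g[60,110],"paper",g[220,180], "max",gray.max())
for thr in (160,175,190): 
    cs,hi=cv2.findContours((gray<thr).astype(np.uint8),cv2.RETR_CCOMP,cv2.CHAIN_APPROX_NONE)
    print("inner",thr,[rect("top",c,B[0],B[2],.018) for c in cs if 60*36<cv2.contourArea(c)<500*36])
print("supports",[rect("top",c,B[0],B[2],.041) for c in blobs(gray<80,5)])
sat=hsv[...,1]
for thr in (25,32,40): print("board(low sat)",thr,[rect("top",c,B[0],B[2],.008) for c in blobs(sat<thr,800)])
print("sat desk/board",sat[20,20],sat[60,110])
B=(390,425,190,260); g=up(im,*B);hsv=cv2.cvtColor(g,cv2.COLOR_BGR2HSV)
m=(hsv[...,1]>130)&(abs(hsv[...,0].astype(int)-112)<15)
print("grip",[rect("top",c,B[0],B[2],.036) for c in blobs(m,10)])
for thr in (190,205,220):
    print("strip",thr,[rect("top",c,B[0],B[2],.010) for c in blobs(g.min(2)>thr,20)])
m2=((g.min(2)>195)|m); print("all",[rect("top",c,B[0],B[2],.010) for c in blobs(m2,20)], "desk",g[30,30],g.reshape(-1,3).max(0))
B=(205,245,195,245); g=up(im,*B);hsv=cv2.cvtColor(g,cv2.COLOR_BGR2HSV)
print("orange",[rect("top",c,B[0],B[2],.08) for c in blobs((hsv[...,0]<20)&(hsv[...,1]>100),10)])
print("toporange",[rect("top",c,B[0],B[2],.08) for c in blobs((hsv[...,0]<20)&(hsv[...,1]>100)&(hsv[...,2]>150),10)])
print("inkpad",[rect("top",c,B[0],B[2],.012) for c in blobs((hsv[...,2]<110)|(hsv[...,1]>100),100)])
sc=shot("scene"); cv2.imwrite("pics/scene1.png",sc)
print("glue top", end=" ")
B=(255,275,215,240); g=up(im,*B); print([rect("top",c,B[0],B[2],.086) for c in blobs(g.min(2)>200,5)])
B=(365,390,215,240);print("jar?", up(im,*B)[75,66])
c=up(im,360,430,190,260);cv2.imwrite("pics/crop3.png",c)
E
```

```text
paper 175 [array([ 4.75553e+02,  2.78670e+01,  1.35837e+02,  1.08471e+02,
       -4.60000e-02])]
paper 190 [array([ 4.75552e+02,  2.79970e+01,  1.33614e+02,  1.05985e+02,
       -4.60000e-02])]
paper 200 [array([ 4.75534e+02,  2.77890e+01,  1.32441e+02,  1.04337e+02,
       -4.60000e-02])]
levels desk [174 161 152] board [150 143 140] paper [222 221 218] max 225
inner 160 []
inner 175 []
inner 190 [array([ 5.03086e+02,  2.62490e+01,  6.32190e+01,  4.67730e+01,
       -2.00000e-02]), array([ 5.02784e+02,  2.57360e+01,  5.90370e+01,  4.12380e+01,
       -4.40000e-02])]
supports [array([454.883,  96.324,  11.883,  10.232,   1.551]), array([449.008, -36.613,  11.341,  10.24 ,   1.55 ]), array([420.233, -35.461,  11.332,   9.678,   1.551]), array([426.923,  97.322,   9.696,   8.062,   1.551])]
board(low sat) 25 [array([475.264,  28.278, 170.683, 150.222,   1.522])]
board(low sat) 32 [array([467.307,  25.273, 248.143, 182.317,   1.55 ])]
board(low sat) 40 [array([475.279,  25.117, 249.282, 198.527,   1.552])]
sat desk/board 32 17
grip [array([ 4.51556e+02, -2.79547e+02,  4.52120e+01,  1.61
[... 273 characters left out ...]
,  1.21770e+01,
       -2.10000e-02]), array([ 5.18796e+02, -2.80853e+02,  4.27860e+01,  1.06430e+01,
       -1.10000e-02])]
strip 220 []
all [array([ 4.51086e+02, -2.85196e+02,  4.60740e+01,  1.64520e+01,
        2.70000e-02]), array([ 3.86739e+02, -2.84476e+02,  4.56500e+01,  1.38210e+01,
       -3.00000e-02]), array([ 5.18504e+02, -2.81381e+02,  4.55520e+01,  1.28410e+01,
       -1.10000e-02])] desk [174 162 151] [226 225 224]
orange [array([4.8299e+02, 3.1894e+02, 3.4273e+01, 2.4759e+01, 8.3000e-02])]
toporange []
inkpad [array([ 4.82136e+02,  3.15777e+02,  9.40990e+01,  6.72140e+01,
       -1.00000e-02])]
glue top [array([453.099, 178.171,  17.735,  16.13 ,   1.551])]
jar? [ 52 110  98]
```

View pics/crop3.png

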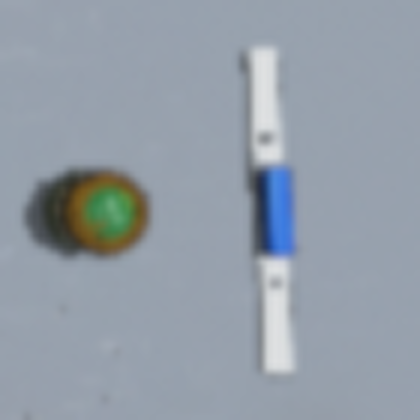

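The crop shows the jar's green/brown cap at crop (108,212), i.e. pixel (378,225). The bar runs from (264,47) to (279,372), with its blue grip at (276,212). The board fit is consistent: centre (475.4, 28.0) mm, yaw -0.047, box at (502.9, 26.2). Next I pick up the bar.

```bash
python3 - <<'E'
from h import *
P=np.pi
o=[P,0,.026]
env.command_gripper(.6,40)
env.move_to([.452,-.2825,.22],o)
env.line_to([.452,-.2825,.033],speed=.15)
env.command_gripper(0.0,40)
s=env.read_state();print(s['ee_pos'],s['opening'],s['grasp_force'],s['t'])
env.line_to([.452,-.2825,.20],speed=.15)
s=env.read_state();print(s['opening'],s['grasp_force'],s['contact_force'])
env.move_to([.4375,.0300,.20],[P,0,1.524])
s=env.read_state();print(s['ee_pos'],s['tool_rot'],s['opening'],s['grasp_force'],s['t'],s['joints'])
env.line_to([.4375,.0300,.105],speed=.12)
im=shot("top",3);cv2.imwrite("pics/top2.png",im); sc=shot("scene",3);cv2.imwrite("pics/scene2.png",sc)
a=cv2.resize(im[185:255,265:355],(720,560),interpolation=cv2.INTER_CUBIC);cv2.imwrite("pics/crop4.png",a)
E
```

```text
[ 0.45245549 -0.28287653  0.03371787] 0.15335438771611817 39.733691811561584 5.8333
0.15411423442237157 39.06589865684509 [-0.12779312  0.46137801 -1.54103005]
[0.43782176 0.02941893 0.19994356] [3.14140443e+00 5.23429176e-04 1.52274162e+00] 0.15403067866293899 39.06971275806427 8.2917 [-1.30284254e-01 -3.89711058e-02  1.91616783e+00 -5.30966653e-04
  1.26416538e+00 -8.20693791e-02]
```

View pics/crop4.png

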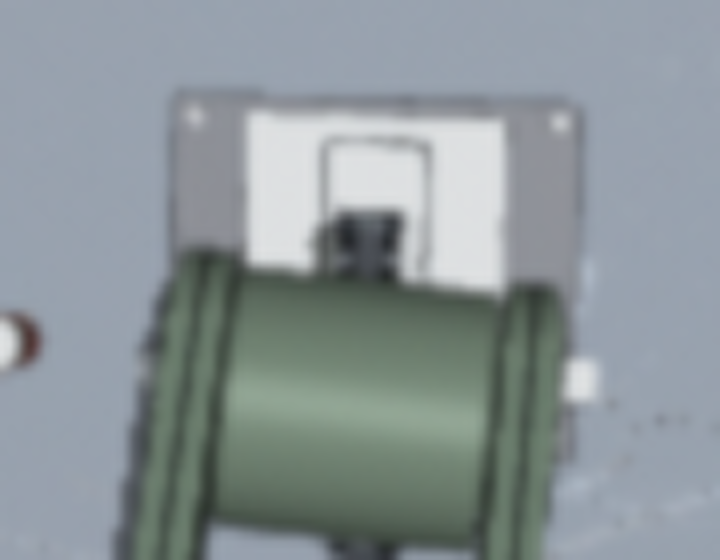

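The view shows the bar's right end at crop (565..600, 358..402), held above the board; the arm hides the rest. I'll check that end against the expected position.

```bash
python3 - <<'E'
from h import *
im=cv2.imread("pics/top2.png"); B=(334,348,224,242); g=up(im,*B)
zt=.105-.033+.010
for thr in (185,195,205):
    for c in blobs(g.min(2)>thr,4):
        w=ray("top",full(c,B[0],B[2]),zt); print(thr,"x",w[:,0].min(),w[:,0].max(),"ymin",w[:,1].min())
b=np.array([.4375,.030]); d=np.array([np.cos(1.524),np.sin(1.524)]); print("expected end",b-.09*d)
s=cv2.imread("pics/scene2.png"); cv2.imwrite("pics/crop5.png",cv2.resize(s[180:260,270:400],None,fx=6,fy=6,interpolation=cv2.INTER_CUBIC))
E
```

```text
185 x 0.4266881145601933 0.44188430058871053 ymin -0.05964282404308586
195 x 0.42723069942049224 0.441351725247764 ymin -0.059084507284588854
205 x 0.4282633805154151 0.4403285133764006 ymin -0.058025924637727926
expected end [ 0.43328987 -0.05990147]
```

View pics/crop5.png

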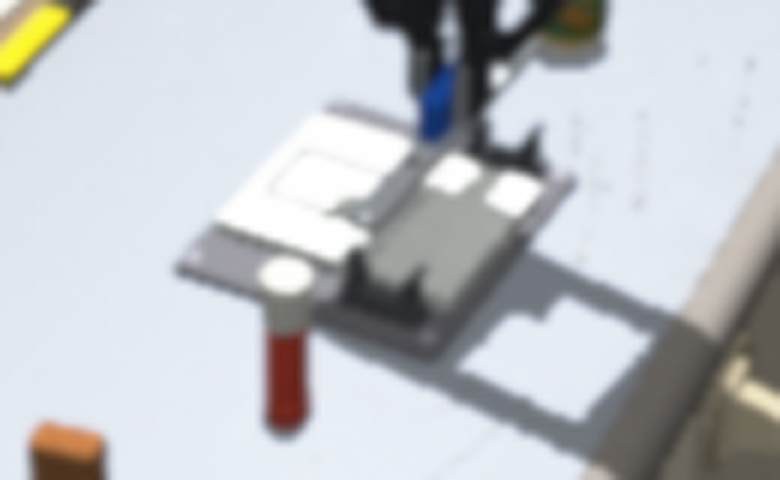

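The end is within about 1 mm of the expected position. The scene view shows the strip running parallel to the support pair, with the glue stick upright. Next I lower it into the notches while watching the force.

```bash
python3 - <<'E'
from h import *
f0=env.read_state()['contact_force']
x,y=.4372,.0302
for z in (.080,.070,.062,.057,.0545):
    env.line_to([x,y,z],speed=.06); s=env.read_state(); df=s['contact_force']-f0
    print(z,s['ee_pos'].round(4),df.round(2),s['grasp_force'])
    if np.linalg.norm(df)>12: print("stop");break
E
```

```text
0.08 [0.4368 0.0303 0.0795] [ 0.11 -0.04  0.31] 39.06953036785126
0.07 [0.4367 0.0302 0.0695] [ 0.09 -0.14  1.05] 39.069347977638245
0.062 [0.4367 0.0303 0.0615] [-0.25 -0.17  0.96] 39.069852232933044
0.057 [0.4368 0.0303 0.0566] [ 0.69 -0.57  0.49] 39.070719480514526
0.0545 [0.4371 0.0302 0.0544] [-0.17 -0.5  -0.01] 39.07072126865387
```

```bash
python3 - <<'E'
from h import *
env.command_gripper(.5)
p=env.read_state()['ee_pos']
env.line_to([p[0],p[1],.20],speed=.15)
env.move_to([.36,-.22,.25],[np.pi,0,.8])
im=shot("top",4);cv2.imwrite("pics/top3.png",im); sc=shot("scene",4);cv2.imwrite("pics/scene3.png",sc)
print(env.read_state()['t'])
B=(275,350,190,250); g=up(im,*B);hsv=cv2.cvtColor(g,cv2.COLOR_BGR2HSV)
m=(hsv[...,1]>130)&(abs(hsv[...,0].astype(int)-112)<15)
print("grip",[rect("top",c,B[0],B[2],.056) for c in blobs(m,10)])
# stamp
B=(205,245,195,245); g=up(im,*B);hsv=cv2.cvtColor(g,cv2.COLOR_BGR2HSV)
o=(hsv[...,0]<20)&(hsv[...,1]>100); print("V pct",np.percentile(hsv[...,2][o],[5,25,50,75,95]))
for t in (110,120,130,140): print("top",t,[rect("top",c,B[0],B[2],.08+.012) for c in blobs(o&(hsv[...,2]>t),5)])
B=(268,300,240,285); g=up(sc,*B);hsv=cv2.cvtColor(g,cv2.COLOR_BGR2HSV)
o=(hsv[...,0]<20)&(hsv[...,1]>90); print("V pct",np.percentile(hsv[...,2][o],[5,25,50,75,95]))
for t in (150,170,190): print("scene",t,[rect("scene",c,B[0],B[2],.08+.012) for c in blobs(o&(hsv[...,2]>t),5)])
a=cv2.resize(im[185:255,275:345],(400,400),interpolation=cv2.INTER_CUBIC)
b=cv2.resize(im[195:245,205:245],(320,400),interpolation=cv2.INTER_CUBIC)
c=cv2.resize(sc[190:290,265:365],(400,400),interpolation=cv2.INTER_CUBIC)
cv2.imwrite("pics/crop6.png",np.hstack([a,c]))
E
```

```text
14.15
grip [array([436.438,  30.657,  45.931,  11.383,   1.529])]
V pct [ 44.  64. 122. 147. 154.]
top 110 [array([4.82910e+02, 3.21107e+02, 2.99750e+01, 1.48230e+01, 8.30000e-02])]
top 120 [array([4.82911e+02, 3.21414e+02, 2.87830e+01, 1.42130e+01, 8.30000e-02])]
top 130 [array([4.82736e+02, 3.21790e+02, 2.69780e+01, 1.32090e+01, 9.90000e-02])]
top 140 [array([4.82259e+02, 3.22275e+02, 2.54860e+01, 1.17670e+01, 1.77000e-01])]
V pct [ 74.  77.  80. 131. 208.]
scene 150 [array([4.79819e+02, 3.24768e+02, 2.93940e+01, 1.48040e+01, 1.81000e-01])]
scene 170 [array([4.80388e+02, 3.24050e+02, 2.86000e+01, 1.35930e+01, 2.02000e-01])]
scene 190 [array([4.81165e+02, 3.23191e+02, 2.73460e+01, 1.13270e+01, 1.87000e-01])]
```

View pics/crop6.png

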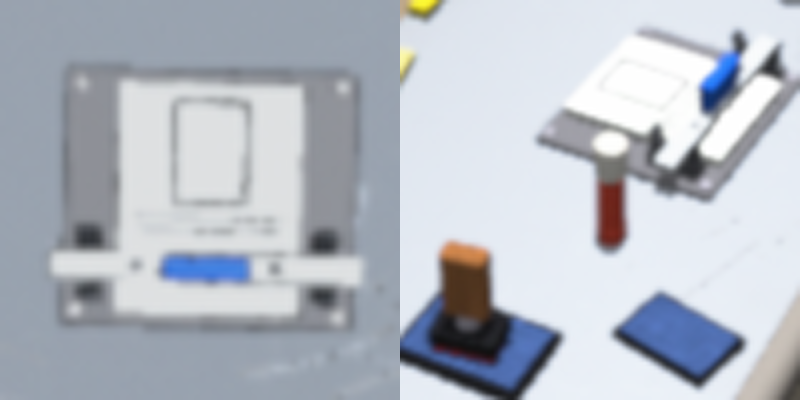

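The bar lies in both notches: the left crop shows it spanning the supports, with the grip at (205,268), i.e. (436.4, 30.7) mm against the seat at (437.4, 29.8). The right crop shows the stamp handle at (467,255) and the glue stick still standing. Next I grasp the stamp.

```bash
python3 - <<'E'
from h import *
P=np.pi; x,y=.4818,.3220
env.move_to([x,y,.25],[P,0,.11])
env.line_to([x,y,.070],speed=.12)
f0=env.read_state()['contact_force']
env.command_gripper(0.0,40)
s=env.read_state();print(s['ee_pos'],s['tool_rot'],s['opening'],s['grasp_force'],(s['contact_force']-f0).round(2))
env.line_to([x,y,.24],speed=.1)
s=env.read_state();print(s['opening'],s['grasp_force'],(s['contact_force']-f0).round(2),s['t'])
env.sleep(.3)
env.move_to([.5029,.0262,.20],[P,0,-.047])
s=env.read_state();print(s['ee_pos'],s['tool_rot'],s['grasp_force'],s['t'])
env.line_to([.5029,.0262,.110],speed=.08)
s=env.read_state();print(s['ee_pos'],s['tool_rot'])
sc=shot("scene",4);cv2.imwrite("pics/scene4.png",sc)
cv2.imwrite("pics/crop7.png",cv2.resize(sc[165:245,290:390],(800,640)[:1]+(600,) if 0 else (750,600),interpolation=cv2.INTER_CUBIC))
E
```

```text
[0.48240882 0.32228344 0.07078806] [-3.14104490e+00 -1.52156883e-03  1.09953549e-01] 0.20808634525381256 39.45891737937927 [1.33 1.14 1.42]
0.2053618142319765 39.176294803619385 [ 0.25  1.66 -0.67] 19.9833
[0.5032429  0.02694008 0.2003378 ] [-3.14101387e+00 -7.78685046e-04 -4.62210561e-02] 39.09255087375641 21.4333
[0.50351127 0.02613717 0.11065715] [ 3.14151677e+00 -1.47115401e-03 -4.69823867e-02]
```

View pics/crop7.png

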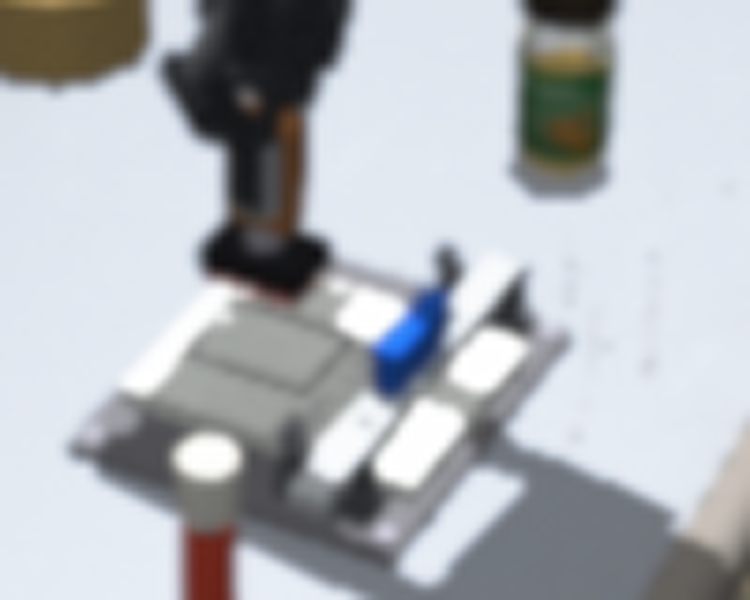

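The stamp hangs upright over the form, with the mount spanning crop (200..328, 230..300). The bar is seated and the jar and glue stick stand undisturbed. I'll check the mount's corners against their projected positions.

```bash
python3 - <<'E'
from h import *
s=env.read_state(); p=s['ee_pos']; sc=cv2.imread("pics/scene4.png")
B=(305,345,190,210); g=up(sc,*B); cs=blobs(g.max(2)<75,10); c=full(cs[0],B[0],B[2])
print("mask u",c[:,0].min(),c[:,0].max(),"vmax",c[:,1].max(), len(cs))
i=eyes.camera_info("scene");K=np.array([[i['fx'],0,i['cx']],[0,i['fy'],i['cy']],[0,0,1.]])
def proj(dx,dy=0):
    a=-.047;R=np.array([[np.cos(a),-np.sin(a)],[np.sin(a),np.cos(a)]])
    X=np.array([[*(p[:2]+R@[sx*.024+dx,sy*.016+dy]),p[2]-.0588+z] for sx in(-1,1) for sy in(-1,1) for z in(.004,.018)])
    q=cv2.projectPoints(X,cv2.Rodrigues(i['R'])[0],np.array(i['t'],float),K,np.array(i['dist_coeffs']))[0][:,0]
    return q[:,0].min(),q[:,0].max(),q[:,1].max()
for d in (-.005,0,.005): print(d,proj(d))
print(rect("scene",cs[0],B[0],B[2],p[2]-.05))
h=cv2.cvtColor(g,cv2.COLOR_BGR2HSV); r=(((h[...,0]<8)|(h[...,0]>172))&(h[...,1]>90)&(h[...,2]>50))
for b in blobs(r,1): q=full(b,B[0],B[2]); print("red",q.min(0),q.max(0))
E
```

```text
mask u 317.0833333333333 332.9166666666667 vmax 204.08333333333334 1
-0.005 (np.float64(316.80189426578704), np.float64(335.62696721398726), np.float64(205.74156020087906))
0 (np.float64(315.37852892113284), np.float64(334.17940485929734), np.float64(205.27267836164714))
0.005 (np.float64(313.95937135599326), np.float64(332.736160180969), np.float64(204.8052204749739))
[506.411  12.587  74.299  49.149  -1.338]
```

The offset is under 1 mm. I lower to about 10 mm above the sheet, settle and check.

```bash
python3 - <<'E'
from h import *
env.line_to([.5030,.0263,.0868],speed=.04); env.sleep(1.0)
s=env.read_state();print(s['ee_pos'],s['tool_rot'],s['grasp_force'],s['opening'],s['t'],abs(s['qd']).max())
sc=shot("scene",3);cv2.imwrite("pics/scene5.png",sc)
cv2.imwrite("pics/crop8.png",cv2.resize(sc[180:245,300:380],(740,600),interpolation=cv2.INTER_CUBIC))
E
```

```text
[0.50298307 0.02628317 0.08677692] [ 3.14157722e+00  3.01966394e-05 -4.69971803e-02] 39.08739924430847 0.20617003876033682 24.6417 0.002130113886298796
```

View pics/crop8.png

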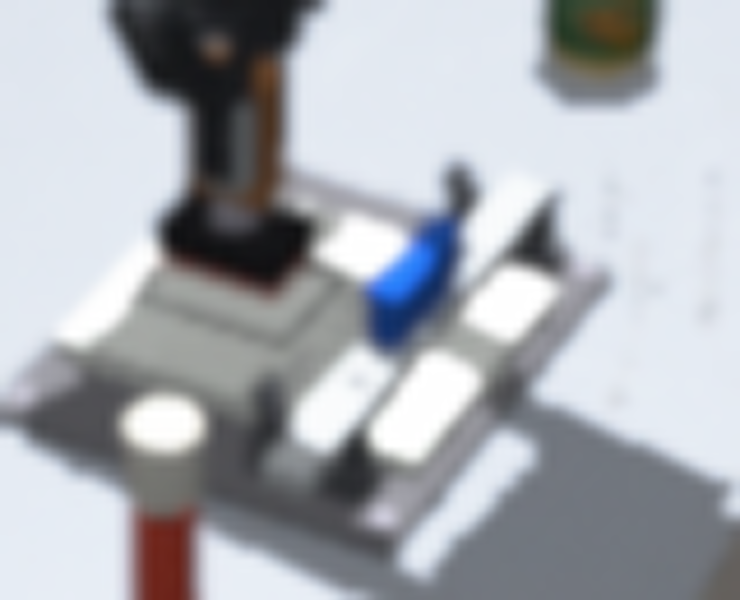

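The stamp hovers inside and parallel to the box. Its red face edge runs from (165,262) to (275,292), above the box's near line at (145,305) to (290,340). It is clear of the seated bar, and the neighbours are undisturbed. I'm handing it in.

```bash
python3 -c "
from h import *
print(workorder.sign_off())"
```

```text
the job is handed in; nothing more can be done
None
```

I handed the job in at about 25 s of the 67 s allowed: the bar is released in both notches, and the stamp is held still, square and upright about 10 mm above the box; no verdict came back from the judging.

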